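# Locate the vee block against fence and stop

## Robot

A 7-joint arm with a two-finger parallel gripper is mounted at the origin on the work surface. World frame = base frame: x ahead of the robot, y to its left, z up, the work surface at z = 0. Lengths are in m, angles in degrees, forces in N, time in s.
With the tool pointing down it reaches from about 0.425 to 0.875 m from the base axis. Payload 4.7 kg.
Tool frame: the origin (TCP) lies at the centre of the arm's flange, where the gripper is bolted on; the fingertips stand 182 mm ahead of it and the grasp point (between the pads) lies 164 mm ahead of it; z points along the fingers, x is the direction in which the jaws open and shut, and the axes are right-handed (so a half turn about z gives the same grasp; the last joint's range is limited). The gripper opens to 87 mm and grips with 3 to 60 N. Pads are 19 mm wide; open, the fingers measure 117 mm over their backs; the gripper's body (75 mm by 190 mm) begins 51 mm behind the grasp point.
Start: joints at [76.725, 18.392, -4.016, 83.108, 1.295, 78.541, -3.26], TCP at [0.158, -0.63, 0.405] pointing down, gripper open.
Joint ranges: [-163.93, 163.93], [-17.29, 119.83], [-79.2, 71.16], [3.27, 140.29], [-89.18, 269.18], [5.43, 117.66], [-154.24, 154.24]. Speed limits (degrees/s): [147.25, 147.25, 180, 180, 180, 180, 180].

## Interface

Orientations are given as [roll, pitch, yaw] about the fixed x, y, z axes, in that order (R = Rz(yaw) Ry(pitch) Rx(roll)).
In Python, from cell import env gives the robot as it stands. The module is installed in compiled form; this text tells all that it offers.
- The arm moves only by the tool carry_out, never from a script. Its argument "increments" is a list of rows, each a list of 5 numbers: the shift along the world's x, y, z in m, then the turn about the world's z in degrees, then the gripper's target within -1 to 1 (shut at 1, half-way at 0, fully open at -1). In form: [[dx, dy, dz, spin, jaw], ...]. A call has 1 to 20 rows; each row is the pose to reach, as a shift and turn from the pose commanded when the call began; what a row does not reach only later rows make up. A row lasts 1/10 s, in which the tool goes at most 50 mm and 8.59 degrees, less where a joint would pass 70% of its speed; a pose out of reach is approached as far as the arm can. A call with a gripper value outside its range is refused whole. The fingers move at their own pace and stop on an object; "grip_force" is the grip in N (left out, the last holds). Time passes only in rows, so rows that repeat a pose let the fingers close. It gives the time, the measured TCP pose, the force and the opening at its end, in the units of the state.
- env.get_obs(): the state, without advancing time (a new reading comes with each control period).
- env.read_camera(name): name is "scene" or "top"; returns (picture, depth): 420x560x3 uint8, red, green, blue; 420x560 float32, m along the optical axis (not along the pixel's ray), 0 where there is no reading.
- env.get_calibration(name): a dict with "K" (3x3 intrinsics, pixels), "camera_from_world" (4x4, takes a point from world to camera coordinates). Camera axes: x right, y down, z forward; pixel columns grow to the right and rows downward; lengths in m; the calibration is good to about 2 mm. A picture is of the moment at which its call begins. get_calibration takes no time and is no camera call.
- env.sign_off(): hands the job in, once; it reports no verdict.
The state is a dict: "time_s": time; "qpos": joint angles; "joint_velocities": joint speeds; "effort": joint torques, N m; "tool_pos": TCP position; "tool_rot": TCP orientation; "force": force on the tool from outside, world axes, zero at the start; "wrist_torque": the same for the moment, N m; "grip_width": finger opening in m.
Only numpy, scipy, OpenCV 4.12 (cv2) and the standard library are available. Lean on these libraries where they do the work, as an engineer would, in place of code of your own. Each camera call takes 0.05 s, during which the arm holds its last target.

## Task

Locate the vee block with the cutter strapped in it on the fixture plate: push it away from you with the fingertips until its long side lies flush against the fence, and let it sit there a moment; then slide it along the fence until its end meets the square stop, so that it finishes square, touching both fence and stop. Push gently, never grip, lift or tip it, and leave everything else where it stands.

Things in the scene. Friction and masses are not known exactly. Their poses are not given: they have to be found in the camera images.
- vee: loose dark steel vee block, 60 mm (its x) by 80 mm (its y) by 45 mm high, about 0.8 kg, with a short cutter lying along its y in the groove under a small strap; strap and screw rise at the centre to 68 mm, nothing sticks out beyond the 60 x 80 outline. It stands on the plate, clear of the fence, turned by up to about 20 degrees; the two ways round are alike. Origin: centre of its underside, z up.
- plate: fixed aluminium fixture plate, 12 mm thick, turned up to about 17 degrees on the bench. Origin: on the underside (bench height); its x points away from the robot towards the fence, z up. The top spans x -110 to +90 mm, y -190 to +190 mm. The fence is a straight steel bar along y on the plate: its face towards the robot is at x = +60 mm, its top 18 mm above the plate's top (30 mm above the bench). Flush against it, the vee block's centre is at plate x = +30 mm.
- stop: fixed square steel stop, 40 mm (x) by 30 mm (y) by 26 mm high, on the plate beside the fence, towards its left or its right end (130 to 160 mm from the plate's middle); it spans plate x +20 to +60 mm. Its axes are parallel to the plate's. Origin: centre of its underside. The vee block touches it when their centres are 55 mm apart along y, with the block on the side of the plate's middle.
- clampnut: fixed round steel clamp nut, 32 mm across, 20 mm high, beside the fence at the end opposite the stop; not a stop, nothing is to be pushed to it. Origin: centre of its underside.
- setblock: plain steel setting block, 30 x 50 x 35 mm high, no groove, on the plate's near corner; not part of the job. Origin: centre of underside.
- collet: small round steel collet standing upright on the plate's other near corner, 32 mm across, 36 mm high; not part of the job. Origin: centre of underside.
- oiler: white plastic bottle, 56 mm across, 140 mm high, on the bench left of the plate; not part of the job. Origin: centre of underside.
- cutterpot: open steel cup, 80 mm across, 85 mm high, on the bench left of the plate; not part of the job. Origin: centre of underside.
- wrench: steel wrench lying on the bench right of the plate; not part of the job.
- brush: brush lying on the bench right of the plate; not part of the job.
Things that resemble listed ones, but are neither listed nor needed, are in the scene too. Leave any yellow look-alike of the vee alone.

How it is judged (in metres and radians):
On the way, in this order (a step that is already met when the one before it is completed fails the run):
1. the vee block lies flush against the fence, still clear of the stop (x of vee in the frame of plate between 0.0265 and 0.0325 m and angle between the x axis of vee and the x axis of plate, either way round below 0.06 rad and y of vee in the frame of plate between -0.13 and 0.13 m and (y of vee in the frame of stop above 0.062 m or y of vee in the frame of stop below -0.062 m)), for 0.2 s.
2. the vee block's end has met the stop, its side still at the fence (x of vee in the frame of plate between 0.0265 and 0.0325 m and angle between the x axis of vee and the x axis of plate, either way round below 0.06 rad and y of vee in the frame of plate between -0.13 and 0.13 m and (y of vee in the frame of stop between 0.052 and 0.058 m or y of vee in the frame of stop between -0.058 and -0.052 m)), for 0.2 s.
At the end, for the whole second after the job is handed in: the vee block stands flat and at rest on the plate, on the inner side of the stop, its side within 3.5 mm of the fence, its end within 3 mm of the square stop, square to the fence within 2 degrees (0.035 rad) (x of vee in the frame of plate between 0.0265 and 0.0325 m and angle between the x axis of vee and the x axis of plate, either way round below 0.035 rad and y of vee in the frame of plate between -0.13 and 0.13 m and height (world z) of vee below 0.015 m and angle between vee's own z axis and vertical below 0.04 rad and (y of vee in the frame of stop between 0.052 and 0.058 m or y of vee in the frame of stop between -0.058 and -0.052 m) and linear speed of vee below 0.01 m/s); the robot touches nothing.
It fails at once if the vee block is lifted (more than 6 mm) or tipped (height (world z) of vee above 0.018 m or angle between vee's own z axis and vertical above 0.2 rad).
It fails at once if the vee block is knocked along (faster than 0.35 m/s) (linear speed of vee above 0.35 m/s).
It fails at once if the fingers pinch or press the vee block hard (over 50 N) (contact force between the fingers and vee above 50 N).
It fails at once if another thing is moved by more than 15 mm (distance of any of setblock, collet, oiler, cutterpot, wrench, brush from where it was at the start of the episode above 0.015 m).
It also fails if it takes over 61 s, if anything falls off the work surface, if the arm or the gripper's body presses on something with over 40 N, if the wrist force passes 120 N, or if a joint passes its speed limit or range.

## Working session

There is one attempt and no reset: what is moved stays moved. The work goes in short steps, Python scripts to look and compute and a tool call to move; the robot and the scene stay as the last step left them, time stands still between calls to the robot, and variables do not carry over. Pictures are saved under pics/ and viewed, and the job is handed in when it is done.

Besides the shell and the picture viewer there is one more tool, called as name(argument=value, ...), one argument or row to a line, values as JSON. carry_out: Moves the arm, as the interface text tells. Its arguments: {"type":"object","properties":{"increments":{"type":"array"},"grip_force":{"type":"number"}},"required":["increments"]}

```bash
mkdir -p pics; cat > h.py <<'E'
import numpy as np,cv2
from cell import env
def snap(n,tag):
    p,d=env.read_camera(n); np.savez('pics/%s.npz'%tag,p=p,d=d)
    cv2.imwrite('pics/%s.png'%tag,cv2.cvtColor(p,cv2.COLOR_RGB2BGR)); return p,d
def load(tag):
    z=np.load('pics/%s.npz'%tag); return z['p'],z['d']
def world(n,d):
    c=env.get_calibration(n);K=np.array(c['K']);T=np.linalg.inv(np.array(c['camera_from_world']))
    v,u=np.mgrid[:d.shape[0],:d.shape[1]]
    P=np.stack([(u-K[0,2])/K[0,0]*d,(v-K[1,2])/K[1,1]*d,d],-1)
    return P@T[:3,:3].T+T[:3,3]
E
python3 - <<'E'
from h import *
snap('top','t0');snap('scene','s0')
o=env.get_obs();print(o)
print(env.get_calibration('top'))
E
```

```text
{'time_s': 0.1, 'qpos': array([76.72428886, 18.43497936, -4.01467682, 83.16737893,  1.29617664,
       78.5418157 , -3.26143312]), 'joint_velocities': array([-0.00173868, -0.02213635, -0.0509028 , -0.18651611, -0.06928249,
       -0.0568994 ,  0.05464431]), 'effort': array([-2.09944765e-04, -4.92569840e+01, -4.05855132e-01, -3.13401318e+01,
       -6.41035382e-02,  3.93830391e-02,  7.17072635e-05]), 'tool_pos': array([ 0.15808155, -0.63029623,  0.40377329]), 'tool_rot': array([ 1.79993091e+02,  9.88794070e-02, -7.59167215e+01]), 'force': array([-0.4474298 , -0.04537022,  0.87524325]), 'wrist_torque': array([ 0.00167654,  0.01828764, -0.02817191]), 'grip_width': 0.08711377052226524}
{'K': array([[449.71068363,   0.        , 274.04787366],
       [  0.        , 449.71068363, 212.40563382],
       [  0.        ,   0.        ,   1.        ]]), 'camera_from_world': array([[-0.01401642, -0.99988779,  0.00528604,  0.00369097],
       [-0.99034498,  0.0131531 , -0.13799931,  0.4894482 ],
       [ 0.1379143 , -0.00716926, -0.99041822,  1.31206156],
       [ 0.        ,  0.        ,  0.        ,  1.        ]])}
```

View pics/t0.png

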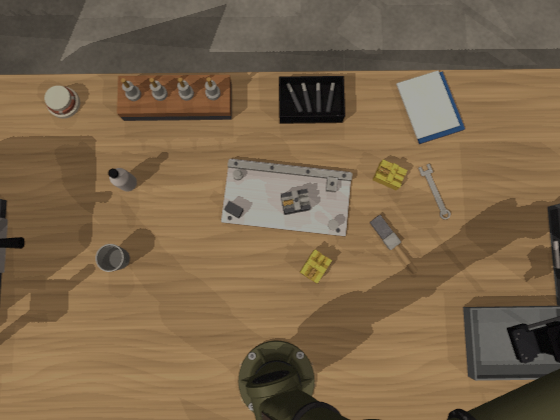

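View pics/s0.png

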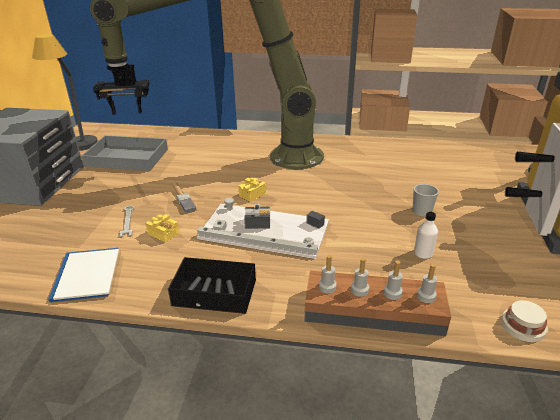

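The plate is around (287,197) in the top view and the dark vee block is at (296,201). The yellow look-alikes at (391,173) and (317,265) are off the plate. The setting block is at (235,209), with no groove. I'll enlarge to confirm.

```bash
python3 - <<'E'
from h import *
p,d=load('t0')
c=p[150:245,215:360]
cv2.imwrite('pics/t0c.png',cv2.cvtColor(cv2.resize(c,None,fx=5.5,fy=5.5,interpolation=cv2.INTER_CUBIC),cv2.COLOR_RGB2BGR))
W=world('top',d);z=W[...,2]
c=np.clip(z[150:245,215:360]/0.09,0,1)*255
cv2.imwrite('pics/t0z.png',cv2.applyColorMap(cv2.resize(c.astype('uint8'),None,fx=5.5,fy=5.5,interpolation=cv2.INTER_NEAREST),cv2.COLORMAP_JET))
E
```

```text
(no output)
```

View pics/t0c.png

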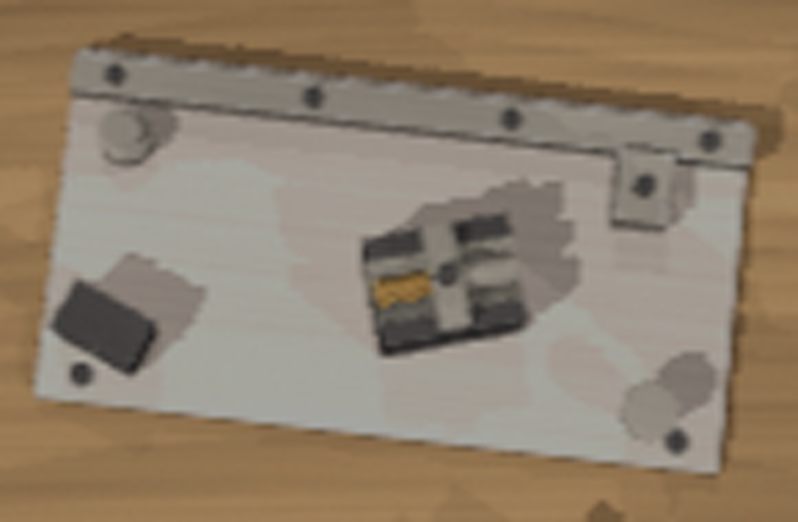

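View pics/t0z.png

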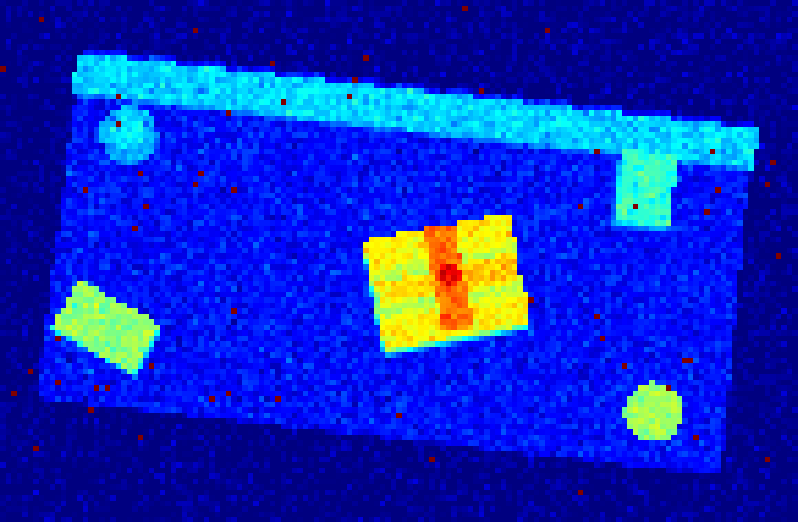

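The crop confirms it: the vee is at (296,201), grooved, with strap and orange cutter. The square stop is at the fence's right end (332,183), the round clamp nut is on the left (238,174), the setting block is at (234,209), and the collet is at (334,224). Next I measure them.

```bash
cat >> h.py <<'E'
def meas(tag):
    from scipy.optimize import minimize
    p,d=load(tag);W=world('top',d);z=W[...,2];out={}
    v,u=np.mgrid[:420,:560]
    roi=(u>212)&(u<362)&(v>148)&(v<247)&(d>0)&(z<0.1)
    # box fit by silhouette: minAreaRect in world xy of top-surface points
    def rect(m):
        m=m.astype(np.uint8); n,l,s,c=cv2.connectedComponentsWithStats(m)
        r=[]
        for i in range(1,n):
            if s[i,4]>30:
                P=W[l==i][:,:2].astype(np.float32)
                (cx,cy),(w,h),a=cv2.minAreaRect(P*1000)
                r.append((s[i,4],[round(x,1) for x in s[i,:4].tolist()],round(cx,1),round(cy,1),round(w,1),round(h,1),round(a,1)))
        return r
    return W,z,roi,rect
E
python3 - <<'E'
from h import *
W,z,roi,rect=meas('t0')
print('bench',np.median(z[(z<.006)&roi]),'plate',np.median(z[(z>.006)&(z<.018)&roi]))
for nm,lo,hi in [('plate+',.007,.09),('fence/stop',.022,.045),('tall',.040,.09)]:
    m=roi&(z>lo)&(z<hi); m=cv2.medianBlur(m.astype('uint8'),3)>0
    print(nm)
    for r in rect(m&roi): print(r)
E
```

```text
bench 0.00013638615907995977 plate 0.01199336337618373
plate+
(np.int32(7959), [222, 159, 131, 77], 541.2, -45.2, 384.1, 201.1, 82.7)
fence/stop
(np.int32(1160), [228, 160, 125, 32], 602.1, -51.1, 379.2, 63.2, 82.7)
tall
(np.int32(563), [281, 189, 30, 25], 520.6, -67.5, 60.6, 80.3, 9.8)
(np.int32(169), [225, 201, 18, 16], 500.4, 116.6, 49.6, 30.0, 59.4)
(np.int32(88), [328, 220, 11, 10], 449.3, -176.7, 29.4, 27.6, 86.6)
```

```bash
cat >> h.py <<'E'
def toplate(P,o,a):
    c,s=np.cos(a),np.sin(a);D=P[...,:2]-o
    return np.stack([c*D[...,0]+s*D[...,1],-s*D[...,0]+c*D[...,1],P[...,2]],-1)
E
python3 - <<'E'
from h import *
W,z,roi,rect=meas('t0')
a=np.radians(-7.3);o=np.array([.5511,-.0465])
Q=toplate(W,o,a)
f=roi&(z>.022)&(z<.036)
F=Q[f]; S=F[(F[:,0]>.025)&(F[:,0]<.05)]
print('fence x range by y bin')
for lo in np.arange(-.18,.18,.04):
    s=F[(F[:,1]>lo)&(F[:,1]<lo+.04)&(F[:,0]>.052)]
    print(round(lo+.02,2),np.percentile(s[:,0],[1,5,50,95,99]).round(4))
st=Q[roi&(z>.033)&(z<.045)]; st=st[(st[:,0]>.0)&(st[:,0]<.07)]
for sg,n in((-1,'right'),(1,'left')):
    s=st[(np.sign(st[:,1])==sg)&(abs(st[:,1])>.1)]
    if len(s): print(n,len(s),np.percentile(s[:,:2],[2,50,98],axis=0).round(4).tolist())
v=np.array([.5206,-.0675,0]);print('vee in plate',toplate(v,o,a).round(4))
for x,y in[(30,-25),(-80,-25),(-60,-25),(30,40)]:
    c,s=np.cos(a),np.sin(a);print((x,y),[(o[0]*1000+c*x-s*y).round(1),(o[1]*1000+s*x+c*y).round(1)])
E
```

```text
fence x range by y bin
-0.16 [0.0594 0.0599 0.0702 0.0806 0.0818]
-0.12 [0.0552 0.0596 0.0705 0.0809 0.0821]
-0.08 [0.0592 0.0599 0.0697 0.0809 0.0816]
-0.04 [0.0595 0.0599 0.0698 0.0814 0.082 ]
0.0 [0.0589 0.0598 0.0699 0.08   0.0816]
0.04 [0.0591 0.0598 0.0687 0.0811 0.0817]
0.08 [0.0592 0.0598 0.07   0.081  0.0813]
0.12 [0.0591 0.0597 0.0694 0.0801 0.0808]
0.16 [0.0535 0.0589 0.0702 0.0806 0.0816]
right 138 [[0.0204, -0.1682], [0.0433, -0.1293], [0.0685, -0.1136]]
left 32 [[0.0328, 0.1055], [0.0593, 0.1542], [0.0685, 0.185]]
vee in plate [-0.0276 -0.0247  0.    ]
(30, -25) [np.float64(577.7), np.float64(-75.1)]
(-80, -25) [np.float64(468.6), np.float64(-61.1)]
(-60, -25) [np.float64(488.4), np.float64(-63.7)]
(30, 40) [np.float64(585.9), np.float64(-10.6)]
```

carry_out(
  increments=[
    [0.04,0.025,0,-2,0.1],
    [0.08,0.05,0,-4,0.1],
    [0.12,0.075,0,-6,0.1],
    [0.16,0.1,0,-8,0.1],
    [0.2,0.125,0,-10,0.1],
    [0.24,0.15,0,-12,0.1],
    [0.27,0.18,0,-14,0.1],
    [0.29,0.22,0,-16,0.1],
    [0.3,0.26,0,-18,0.1],
    [0.305,0.3,0,-20,0.1],
    [0.31,0.34,0,-21.4,0.1],
    [0.31,0.38,0,-21.4,0.1],
    [0.31,0.42,0,-21.4,0.1],
    [0.31,0.46,0,-21.4,0.1],
    [0.31,0.5,0,-21.4,0.1],
    [0.31,0.54,0,-21.4,0.1],
    [0.31,0.569,0,-21.4,0.1],
    [0.31,0.569,0,-21.4,0.1],
    [0.31,0.569,0,-21.4,0.1],
    [0.31,0.569,0,-21.4,0.1],
  ],
)

```text
time_s: 2.1
tool_pos: [0.468, -0.0629, 0.4045]
tool_rot: [180.0, -0.0, -97.4]
force: [0.1, -0.9, 0.1]
grip_width: 0.0387
```

carry_out(
  increments=[
    [0,0,-0.04,0,0.1],
    [0,0,-0.08,0,0.1],
    [0,0,-0.12,0,0.1],
    [0,0,-0.15,0,0.1],
    [0,0,-0.17,0,0.1],
    [0,0,-0.185,0,0.1],
    [0,0,-0.195,0,0.1],
    [0,0,-0.199,0,0.1],
    [0,0,-0.199,0,0.1],
    [0,0,-0.199,0,0.1],
  ],
)

```text
time_s: 3.1
tool_pos: [0.4681, -0.0618, 0.2061]
tool_rot: [180.0, -0.0, -97.3]
force: [-1.1, 0.5, -0.9]
grip_width: 0.0392
```

```bash
python3 - <<'E'
from h import *
p,d=snap('top','t1');q,e=snap('scene','s1')
a=cv2.resize(p[150:250,215:360],None,fx=4,fy=4);b=cv2.resize(q[160:270,190:340],None,fx=4,fy=4)
cv2.imwrite('pics/t1c.png',cv2.cvtColor(a,cv2.COLOR_RGB2BGR));cv2.imwrite('pics/s1c.png',cv2.cvtColor(b,cv2.COLOR_RGB2BGR))
E
```

```text
(no output)
```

View pics/t1c.png

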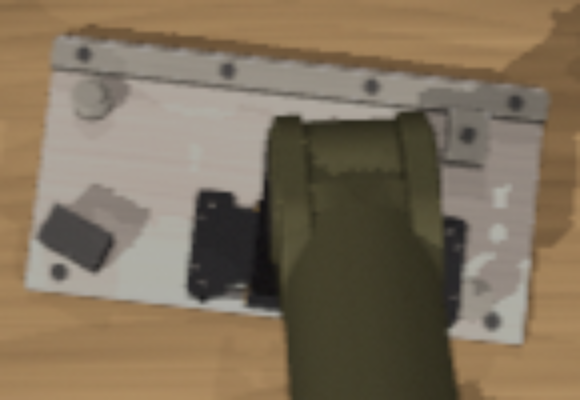

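View pics/s1c.png

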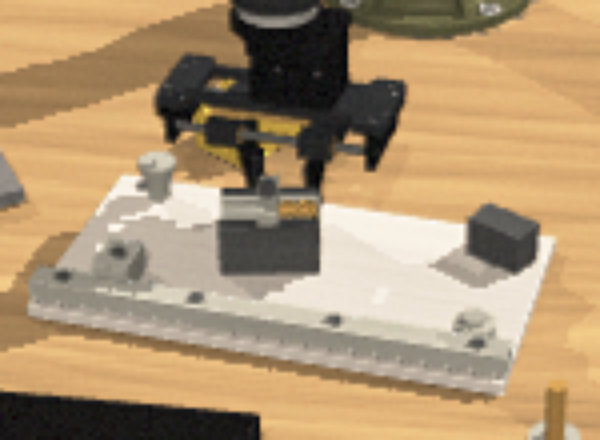

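Both views show the two fingertips behind the block's near face, clear of the plate's other pieces. Now I push gently, square to the fence.

carry_out(
  increments=[
    [0.003,-0.0004,0,0,0.1],
    [0.006,-0.0008,0,0,0.1],
    [0.009,-0.0012,0,0,0.1],
    [0.012,-0.0015,0,0,0.1],
    [0.015,-0.0019,0,0,0.1],
    [0.018,-0.0023,0,0,0.1],
    [0.021,-0.0027,0,0,0.1],
    [0.024,-0.0031,0,0,0.1],
    [0.027,-0.0035,0,0,0.1],
    [0.03,-0.0038,0,0,0.1],
    [0.033,-0.0042,0,0,0.1],
    [0.036,-0.0046,0,0,0.1],
    [0.039,-0.005,0,0,0.1],
    [0.042,-0.0054,0,0,0.1],
    [0.045,-0.0058,0,0,0.1],
    [0.048,-0.0061,0,0,0.1],
    [0.05,-0.0064,0,0,0.1],
    [0.05,-0.0064,0,0,0.1],
  ],
)

```text
time_s: 5.0
tool_pos: [0.5187, -0.0679, 0.2058]
tool_rot: [-179.9, 0.0, -97.3]
force: [-1.3, 0.3, -1.2]
grip_width: 0.0391
```

```bash
python3 - <<'E'
from h import *
q,e=snap('scene','s2')
b=cv2.resize(q[160:270,190:340],None,fx=4,fy=4)
cv2.imwrite('pics/s2c.png',cv2.cvtColor(b,cv2.COLOR_RGB2BGR))
W=world('scene',e);Q=toplate(W,np.array([.5511,-.0465]),np.radians(-7.3))
m=(Q[...,2]>.042)&(Q[...,2]<.062)&(abs(Q[...,1]+.02)<.07)&(Q[...,0]>-.05)&(Q[...,0]<.07)
P=Q[m]
print(np.percentile(P[:,:2],[1,50,99],axis=0).round(4).tolist())
for lo in np.arange(-.08,.04,.01):
    s=P[(P[:,1]>lo)&(P[:,1]<lo+.01)]
    if len(s)>5: print(round(lo,2),len(s),np.percentile(s[:,0],[5,50,95]).round(4))
E
```

```text
[[-0.0327, -0.0651], [0.0199, -0.0161], [0.0454, 0.0149]]
-0.07 24 [-0.0122  0.0265  0.0425]
-0.06 49 [-0.0199  0.0181  0.0422]
-0.05 45 [-0.024   0.0205  0.0434]
-0.04 18 [0.0354 0.0391 0.0438]
-0.03 22 [-0.0044  0.038   0.0423]
-0.02 47 [-0.0169  0.0196  0.0426]
-0.01 44 [-0.0181  0.0192  0.0437]
-0.0 53 [-0.0304  0.0139  0.0431]
0.01 45 [-0.0193  0.0132  0.0433]
```

View pics/s2c.png

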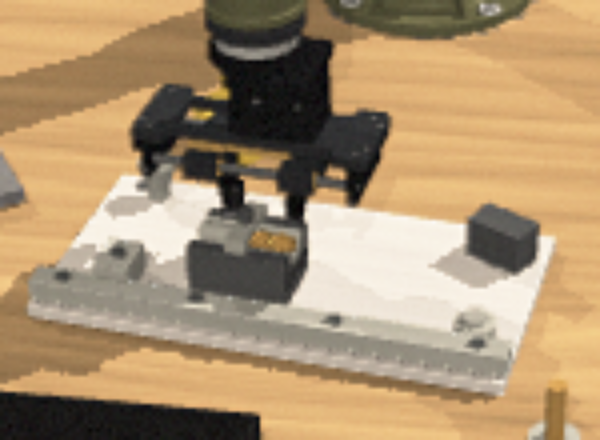

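The block is now square, with its far face about 17 mm from the fence. I'll push on, slowing down for contact.

carry_out(
  increments=[
    [0.003,-0.0004,0,0,0.1],
    [0.006,-0.0008,0,0,0.1],
    [0.009,-0.0012,0,0,0.1],
    [0.011,-0.0014,0,0,0.1],
    [0.012,-0.0015,0,0,0.1],
    [0.013,-0.0017,0,0,0.1],
    [0.014,-0.0018,0,0,0.1],
    [0.015,-0.0019,0,0,0.1],
    [0.0155,-0.002,0,0,0.1],
    [0.016,-0.002,0,0,0.1],
  ],
)

```text
time_s: 6.05
tool_pos: [0.534, -0.0698, 0.2058]
tool_rot: [179.9, -0.0, -97.3]
force: [-6.5, 0.3, 4.6]
grip_width: 0.0394
```

```bash
cat >> h.py <<'E'
def look(tag):
    q,e=snap('scene',tag)
    cv2.imwrite('pics/%sc.png'%tag,cv2.cvtColor(cv2.resize(q[160:270,190:340],None,fx=4,fy=4),cv2.COLOR_RGB2BGR))
    W=world('scene',e);Q=toplate(W,np.array([.5511,-.0465]),np.radians(-7.3))
    m=(Q[...,2]>.034)&(Q[...,2]<.053)&(Q[...,1]>-.11)&(Q[...,1]<.05)&(Q[...,0]>.02)&(Q[...,0]<.075)
    P=Q[m]
    for lo in np.arange(-.12,.05,.01):
        s=P[(P[:,1]>lo)&(P[:,1]<lo+.01)]
        if len(s)>5: print(round(lo,2),len(s),np.percentile(s[:,0],[50,80,95]).round(4))
E
python3 -c "
from h import *
look('s3');print(env.get_obs()['force'])"
```

```text
-0.07 8 [0.0554 0.0563 0.0566]
-0.06 20 [0.0553 0.0571 0.0579]
-0.05 15 [0.0551 0.0578 0.0587]
-0.04 16 [0.0558 0.0575 0.0586]
-0.03 17 [0.0554 0.0571 0.0585]
-0.02 17 [0.056  0.0573 0.0581]
-0.01 19 [0.0554 0.0569 0.0577]
-0.0 18 [0.0549 0.0578 0.0591]
0.01 28 [0.0457 0.0555 0.0583]
[-5.11029197  1.62613149  4.47984575]
```

carry_out(
  increments=[
    [0.0007,-0.0001,0,0,0.1],
    [0.0014,-0.0002,0,0,0.1],
    [0.002,-0.0003,0,0,0.1],
    [0.0025,-0.0003,0,0,0.1],
    [0.0025,-0.0003,0,0,0.1],
  ],
)

```text
time_s: 6.6
tool_pos: [0.5348, -0.0699, 0.2053]
tool_rot: [179.6, -0.0, -97.3]
force: [-12.0, 1.2, 7.9]
grip_width: 0.039
```

carry_out(
  increments=[
    [0.0005,-0.0001,0,0,0.1],
    [0.001,-0.0001,0,0,0.1],
    [0.001,-0.0001,0,0,0.1],
    [0.001,-0.0001,0,0,0.1],
    [0.001,-0.0001,0,0,0.1],
  ],
)

```text
time_s: 7.1
tool_pos: [0.5352, -0.0699, 0.2052]
tool_rot: [179.5, -0.1, -97.3]
force: [-14.4, 1.0, 10.2]
grip_width: 0.039
```

```bash
python3 -c "
from h import *
look('s4');print(env.get_obs()['force'])"
```

```text
-0.07 11 [0.0538 0.058  0.0644]
-0.06 16 [0.0553 0.0568 0.0613]
-0.05 16 [0.056  0.058  0.0618]
-0.04 15 [0.0554 0.0563 0.0569]
-0.03 16 [0.056  0.0576 0.0591]
-0.02 18 [0.0547 0.057  0.0575]
-0.01 17 [0.0548 0.0561 0.0588]
-0.0 19 [0.0563 0.0577 0.0598]
0.01 25 [0.0448 0.0538 0.0579]
[-13.2275761    1.21737087   8.79114516]
```

View pics/s4c.png

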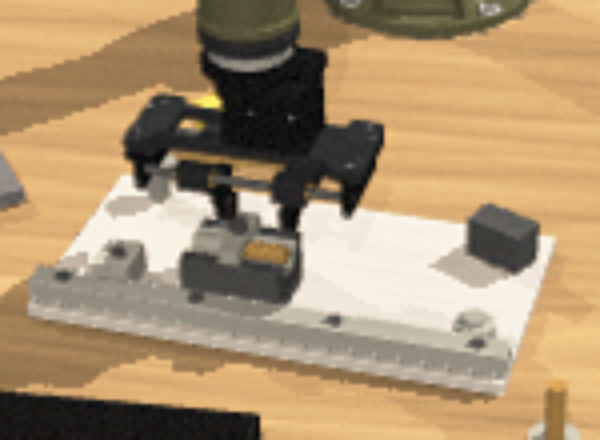

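The block is flush: it held position while the force rose to 14 N. Next I back off, close the jaws and go round to its left end.

carry_out(
  increments=[
    [-0.004,0.0005,0,0,0.1],
    [-0.015,0.002,0,0,0.1],
    [-0.035,0.0045,0,0,0.3],
    [-0.035,0.0045,0,0,1],
    [-0.032,0.03,0,0,1],
    [-0.029,0.055,0,0,1],
    [-0.026,0.077,0,0,1],
    [-0.026,0.077,0,0,1],
    [-0.026,0.077,0,0,1],
    [-0.006,0.0745,0,0,1],
    [0.014,0.072,0,0,1],
    [0.034,0.0695,0,0,1],
    [0.047,0.0675,0,0,1],
    [0.047,0.0675,0,0,1],
    [0.047,0.0675,0,0,1],
  ],
)

```text
time_s: 8.65
tool_pos: [0.5843, -0.0039, 0.2054]
tool_rot: [180.0, -0.0, -97.4]
force: [-0.3, -0.2, 0.7]
grip_width: 0.0002
```

```bash
python3 -c "
from h import *
look('s5');print(env.get_obs()['force'])
snap('top','t5');p=load('t5')[0]
cv2.imwrite('pics/t5c.png',cv2.cvtColor(cv2.resize(p[150:250,215:360],None,fx=4,fy=4),cv2.COLOR_RGB2BGR))"
```

```text
-0.11 6 [0.0474 0.0588 0.062 ]
-0.07 7 [0.0546 0.0561 0.0665]
-0.06 16 [0.0569 0.0587 0.0631]
-0.05 18 [0.0574 0.0608 0.0646]
-0.04 14 [0.0557 0.0574 0.0594]
-0.03 14 [0.0553 0.0569 0.0589]
-0.02 20 [0.0536 0.0576 0.0596]
-0.01 18 [0.0547 0.0573 0.0587]
-0.0 15 [0.056  0.0581 0.0603]
0.01 25 [0.0452 0.0542 0.0556]
0.04 15 [0.0365 0.0387 0.0405]
[-0.90816189  0.26031871 -0.01919729]
```

View pics/s5c.png

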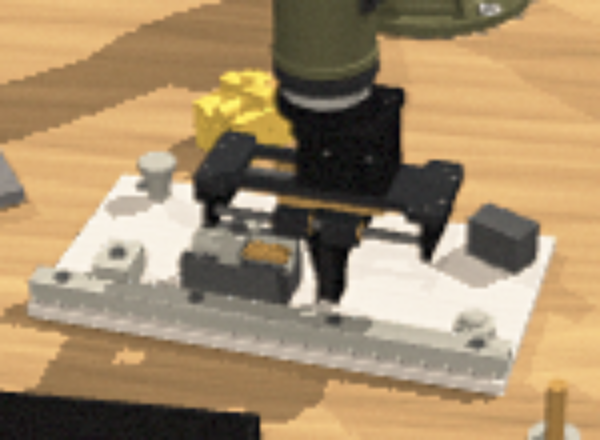

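View pics/t5c.png

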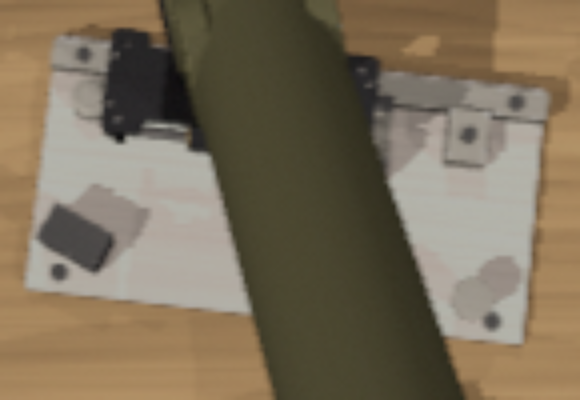

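Fingers closed, in the gap between fence and block's left end (scene crop (330,280), block end at (298,280)); the top view is hidden by the arm. Slide towards the stop, biased slightly into the fence.

carry_out(
  increments=[
    [-0.0006,-0.005,0,0,1],
    [-0.0012,-0.01,0,0,1],
    [-0.0017,-0.013,0,0,1],
    [-0.0018,-0.015,0,0,1],
    [-0.0019,-0.017,0,0,1],
    [-0.002,-0.019,0,0,1],
    [-0.0021,-0.021,0,0,1],
    [-0.0022,-0.024,0,0,1],
    [-0.0023,-0.027,0,0,1],
    [-0.0024,-0.03,0,0,1],
    [-0.0025,-0.033,0,0,1],
    [-0.0026,-0.036,0,0,1],
    [-0.0027,-0.039,0,0,1],
    [-0.0028,-0.042,0,0,1],
    [-0.0029,-0.045,0,0,1],
    [-0.003,-0.048,0,0,1],
    [-0.003,-0.05,0,0,1],
    [-0.003,-0.05,0,0,1],
  ],
)

```text
time_s: 10.55
tool_pos: [0.5807, -0.051, 0.2055]
tool_rot: [179.8, 0.1, -97.2]
force: [-3.8, 5.7, 2.1]
grip_width: 0.0004
```

```bash
python3 -c "
from h import *
look('s6');print(env.get_obs()['force'])"
```

```text
-0.11 8 [0.0476 0.053  0.0552]
-0.09 17 [0.0545 0.0572 0.0588]
-0.08 14 [0.0541 0.0563 0.059 ]
-0.07 16 [0.0561 0.0577 0.0595]
-0.06 16 [0.0562 0.0593 0.0614]
-0.05 18 [0.0563 0.0596 0.0641]
-0.04 19 [0.056  0.0571 0.0583]
-0.03 18 [0.0556 0.0571 0.0603]
-0.02 23 [0.0532 0.0566 0.0574]
-0.01 23 [0.0406 0.043  0.0517]
-0.0 22 [0.0392 0.0414 0.0426]
[-3.63657554  6.36793979  2.24380856]
```

View pics/s6c.png

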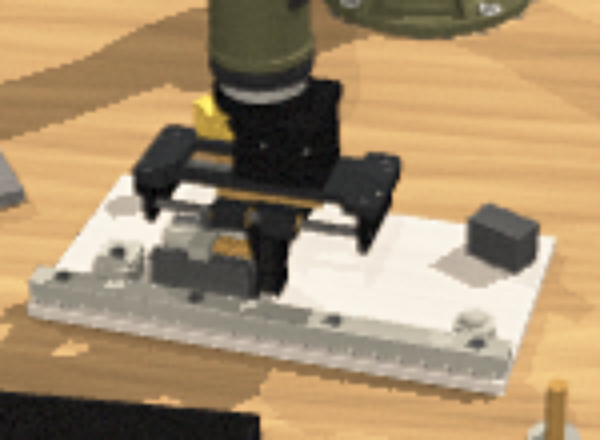

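carry_out(
  increments=[
    [-0.0002,-0.003,0,0,1],
    [-0.0004,-0.006,0,0,1],
    [-0.0006,-0.009,0,0,1],
    [-0.0008,-0.012,0,0,1],
    [-0.001,-0.014,0,0,1],
    [-0.0012,-0.016,0,0,1],
    [-0.0014,-0.0175,0,0,1],
    [-0.0015,-0.0185,0,0,1],
    [-0.0016,-0.0195,0,0,1],
    [-0.0016,-0.0195,0,0,1],
  ],
)

```text
time_s: 11.6
tool_pos: [0.579, -0.0703, 0.2054]
tool_rot: [179.8, 0.1, -97.2]
force: [-4.1, 6.8, 2.3]
grip_width: 0.0007
```

```bash
python3 -c "
from h import *
look('s7');print(env.get_obs()['force'])"
```

```text
-0.11 17 [0.0561 0.057  0.0579]
-0.1 16 [0.0546 0.0559 0.057 ]
-0.09 18 [0.0564 0.0576 0.0584]
-0.08 12 [0.0565 0.0586 0.0593]
-0.07 17 [0.0563 0.0578 0.0585]
-0.06 20 [0.0553 0.0584 0.0605]
-0.05 19 [0.0555 0.0591 0.0667]
-0.04 21 [0.055  0.0571 0.0584]
-0.03 20 [0.0412 0.0554 0.0582]
-0.02 17 [0.0382 0.0403 0.0412]
-0.01 8 [0.0331 0.0397 0.0429]
[-4.06067791  7.19362365  2.19002861]
```

View pics/s7c.png

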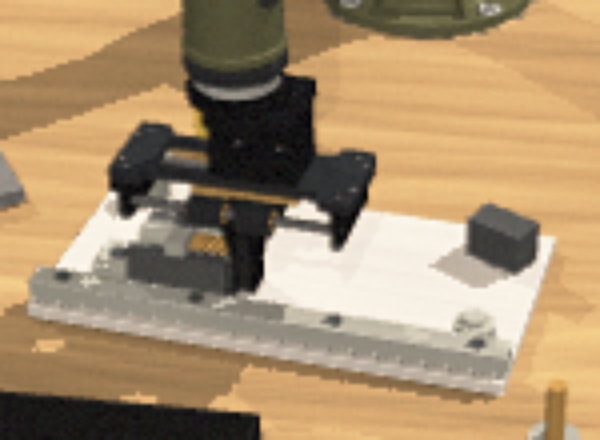

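Still just sliding friction (~7 N); creep on to the stop.

carry_out(
  increments=[
    [-0.0001,-0.001,0,0,1],
    [-0.0002,-0.002,0,0,1],
    [-0.0003,-0.003,0,0,1],
    [-0.0003,-0.0035,0,0,1],
    [-0.0003,-0.0035,0,0,1],
  ],
)

```text
time_s: 12.15
tool_pos: [0.5789, -0.0714, 0.2054]
tool_rot: [179.8, 0.3, -97.1]
force: [-4.1, 11.4, 2.4]
grip_width: 0.0002
```

carry_out(
  increments=[
    [0,-0.0007,0,0,1],
    [0,-0.0014,0,0,1],
    [0,-0.002,0,0,1],
    [0,-0.002,0,0,1],
    [0,-0.002,0,0,1],
  ],
)

```text
time_s: 12.65
tool_pos: [0.5789, -0.0718, 0.2054]
tool_rot: [179.7, 0.4, -97.1]
force: [-4.1, 14.6, 2.5]
grip_width: 0.0003
```

The stop is met: force is rising with almost no travel. I retreat along the fence, lift, and swing clear to check from above.

carry_out(
  increments=[
    [0.0005,0.004,0,0,1],
    [0.002,0.015,0,0,1],
    [0.004,0.03,0,0,1],
    [0.004,0.03,0.03,0,1],
    [0.004,0.03,0.07,0,1],
    [0.004,0.03,0.11,0,1],
    [0.004,0.03,0.15,0,1],
    [0.004,0.03,0.19,0,1],
    [-0.02,0.06,0.19,0,1],
    [-0.03,0.1,0.19,0,1],
    [-0.04,0.14,0.19,0,1],
    [-0.05,0.18,0.19,0,1],
    [-0.06,0.22,0.19,0,1],
    [-0.07,0.26,0.19,0,1],
    [-0.08,0.3,0.19,0,1],
    [-0.09,0.34,0.19,0,1],
    [-0.1,0.38,0.19,0,1],
    [-0.1,0.38,0.19,0,1],
    [-0.1,0.38,0.19,0,1],
  ],
)

```text
time_s: 14.55
tool_pos: [0.4792, 0.3035, 0.3959]
tool_rot: [-180.0, -0.0, -97.2]
force: [0.4, -0.5, -0.3]
grip_width: 0.0002
```

```bash
python3 - <<'E'
from h import *
p,d=snap('top','t8')
cv2.imwrite('pics/t8c.png',cv2.cvtColor(cv2.resize(p[150:245,215:360],None,fx=5,fy=5,interpolation=cv2.INTER_CUBIC),cv2.COLOR_RGB2BGR))
W,z,roi,rect=meas('t8')
a=np.radians(-7.3);o=np.array([.5511,-.0465])
for lo in(.0415,.048):
  m=cv2.medianBlur((roi&(z>lo)&(z<.09)).astype('uint8'),3)>0
  for r in rect(m&roi): print(r,toplate(np.array([r[2]/1e3,r[3]/1e3,0]),o,a).round(4))
E
```

```text
(np.int32(556), [300, 173, 29, 23], 571.1, -124.0, 82.5, 61.1, 83.1) [ 0.0297 -0.0743  0.    ]
(np.int32(164), [225, 201, 18, 16], 500.3, 116.6, 48.9, 29.8, 59.3) [-0.0711  0.1553  0.    ]
(np.int32(86), [329, 220, 10, 10], 449.1, -178.0, 27.3, 27.3, 87.9) [-0.0845 -0.1434  0.    ]
(np.int32(530), [300, 173, 29, 23], 571.5, -122.9, 79.8, 61.2, 82.4) [ 0.0299 -0.0732  0.    ]
(np.int32(36), [330, 222, 9, 7], 447.9, -179.4, 18.1, 24.9, 0.5) [-0.0855 -0.1449  0.    ]
```

View pics/t8c.png

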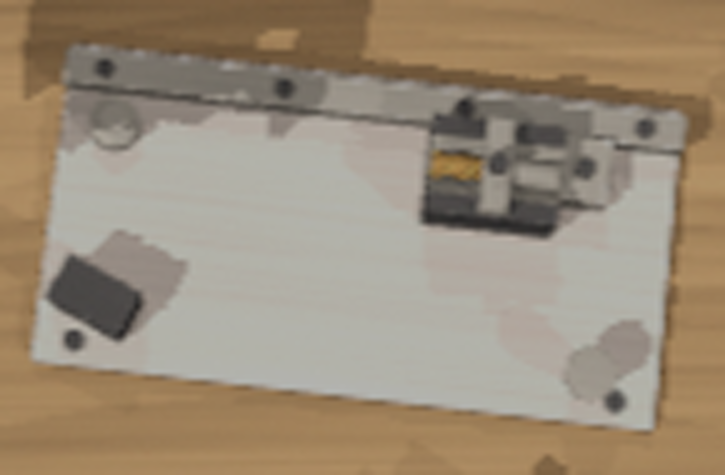

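The vee sits square (within about 0.4°) at plate x ≈ 0.030 m, with its end against the stop. The setting block and collet haven't moved. Handing in.

```bash
python3 -c "
from h import *
print(env.sign_off())"
```

```text
the job is handed in; nothing more can be done
None
```

The vee block ended up flush against the fence and touching the square stop. The job is handed in, and the interface gave no verdict.

- **To the fence:** I pushed the block with two fingertips until it met the fence, about 14 N at most on the wrist, and let it sit there.
- **To the stop:** I slid it along the fence with closed fingers until its end met the stop (about 15 N), then drew the arm clear. All of this took about 14.6 s of the 61 s.
- **Last top-view check:** the block's centre is at plate x ≈ 29.8 mm, and it is square within about 0.4°. Its centre is about 55 mm from the stop's along y. I took the stop's centre only roughly from the depth data, at y ≈ −0.129 m, so this figure is good to 1–2 mm.
- **Other things:** the setting block measured the same as at the start and the collet within about 1.5 mm. I did not re-measure the oiler, cup, wrench or brush; the fingers did not touch them.
- **One disagreement:** the scene camera put the block's face 2–3 mm short of the fence. I took this for camera bias, since both the contact force and the top view show it flush.

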